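# Show the notched glass test plate to the light hood

### The arm

A 7-joint arm with a two-finger parallel gripper is mounted at the origin on the work surface. World frame = base frame: x ahead of the robot, y to its left, z up, the work surface at z = 0. Lengths are in m, angles in rad, forces in N, time in s.
With the tool pointing down it reaches from about 0.35 to 0.9 m from the base axis. Payload 19.9 kg.
Tool frame: the origin (TCP) lies on the centre line of the jaws, within the pads' length; the fingertips stand 22 mm ahead of it and the grasp point (between the pads) lies 3 mm ahead of it; z points along the fingers, y is the direction in which the jaws open and shut (so a half turn about z gives the same grasp; the last joint's range is limited). The gripper opens to 85 mm and grips with 20 to 120 N. Pads are 22 mm wide; open, the fingers measure 114 mm over their backs; the gripper's body (76 mm by 85 mm) begins 54 mm behind the grasp point. The pads swing forward as they close: fully open they stand 13 mm farther back than shut.
Start: joints at [-1.153, 0.417, -0.01, 1.614, 0.005, 1.111, -0.053], TCP at [0.277, 0.56, 0.253] pointing down, gripper open.
Joint ranges: [-2.81, 2.81], [-0.39, 2.02], [-1.27, 1.25], [0.06, 2.57], [-1.19, 4.33], [0.19, 2], [-2.82, 2.82]. Speed limits (rad/s): [1.89, 1.89, 2.39, 2.39, 3.01, 3.01, 3.01].

### API

Orientations are given as a 3x3 rotation matrix whose columns are the frame's x, y, z axes.
In Python, from rig import monitor, viewer, bot gives the robot as it stands. The module is installed in compiled form; this text tells all that it offers.
- The arm moves only by the tool drive_tool, never from a script. Its argument "rows" is one flat list of numbers, 7 for each row, row after row: the shift along the tool's x, y, z in cm, then the turn, a rotation vector about the tool's x, y, z in rad, then the opening in per cent of the stroke, from 0 (shut) to 100 (fully open). A call has 1 to 8 rows; each row shifts and turns the commanded pose from where the row before left it, along the tool's axes as they then stand; what a row does not reach is not made up. A row lasts 1/8 s, in which the tool goes at most 62.5 mm and 10.7 degrees, less where a joint would pass 70% of its speed; a pose out of reach is approached as far as the arm can. A call is refused whole if a number of a shift passes 6.25 or a number of a turn 0.188, either way. A call with a gripper value outside its range is refused whole. The fingers move at their own pace and stop on an object; "newtons" is the grip in N (left out, the last holds). Time passes only in rows, so rows that do not move let the fingers close. It gives the time, the measured TCP pose, the force and the opening at its end, in the units of the state.
- monitor.observe(): the state, without advancing time (a new reading comes with each control period).
- viewer.snapshot(name): name is "side" or "top"; returns the picture (384x512x3 uint8, red, green, blue); there is no depth.
- viewer.camera_info(name): a dict with "intrinsics" (3x3 intrinsics, pixels), "extrinsics" (4x4, takes a point from world to camera coordinates). Camera axes: x right, y up, looking along -z (the intrinsics and any distortion apply to the point x, -y, -z); pixel columns grow to the right and rows downward; lengths in m; the calibration is good to about 2 mm. A picture is of the moment at which its call begins. camera_info takes no time and is no camera call.
- bot.sign_off(): hands the job in, once; it reports no verdict.
The state is a dict: "clock": time; "joint_pos": joint angles; "dq": joint speeds; "joint_torque": joint torques, N m; "tool_pos": TCP position; "orientation": TCP orientation; "ft_force": force on the tool from outside, world axes, zero at the start; "ft_torque": the same for the moment, N m; "width": finger opening in m.
Only numpy, scipy, OpenCV 4.12 (cv2) and the standard library are available. Lean on these libraries where they do the work, as an engineer would, in place of code of your own. Each camera call takes 0.05 s, during which the arm holds its last target.

### The job

First raise the sash of the clear light hood all the way up by its handle and leave it up. Of the two amber glass test plates on the white mat, take the one lying label face up (with its frosted, corner-notched end pointing away from you, the notch is on the right), and hold it level, label up, with the frosted end reaching straight in under the raised sash into the middle of the opening, so that the whole notch and the middle of the frosted part are inside, touching nothing of the hood. Finish while still holding it there, never having touched the hood hard with the plate, and leave the other plate and everything else where it is.

Things in the scene. Friction and masses are not known exactly. Their poses are not given: they have to be found in the camera images.
- plate: the plate to take: amber glass, 120 x 40 x 10 mm, 80 to 160 g, flat on the mat, label face up, any yaw. Origin: centre of underside; x along its length to the frosted end, y left, z up out of the label face. The last 32 mm at +x are frosted (paler); a 10 x 10 mm notch is cut from the corner +x, -y. Grip it across its 40 mm width some 20 mm from the clear end, or the gripper meets the raised sash
- label (a point): middle of the label field on the plate to take: on its label face, on the centre line, 45 mm from the plate's centre towards the frosted end, 15 mm short of that end
- turned_plate: the other plate, same glass and size, but lying label face down, so its notch is mirrored: x to its frosted end, z up out of its bare back, the notch at +x, +y. Origin: centre of its underside. To be left alone. The two plates lie about 170 mm apart, either one on the left
- mat: white mat, 260 (x) x 360 (y) x 6 mm, fixed; the plates lie on its top, 6 mm above the table. Origin: centre of its underside
- hood: light hood, fixed: clear box on a white base, 180 deep (x) x 220 wide (y) x 124 mm high, a bar on the roof to 136 mm. x points into the hood; its front (-x, towards the robot) is closed by the sash between two posts 200 mm high, 12 wide, 22 mm deep, at y = +-104, x = -89 mm. Origin: centre of its underside
- mouth (a point): centre of the opening, 58 mm above the table, in the plane 1 mm before the sash's front; axes as the hood's, x into the hood. With the sash fully up the opening spans 8 to 108 mm above the table and is 190 mm wide; the hood is free inside for 150 mm behind this plane, but for a small lens under the roof, whose underside is 88 mm up
- sash (a joint): height of the sash in m: 0 shut, 0.10 fully up; starts at 0 to 0.02. Friction holds it wherever it is left; raising takes about 9 N
- handle (a point): middle of the sash's handle: round dark steel bar, 12 mm thick, 80 mm long along the hood's y, standing 34 mm above the sash's top edge on a leg at each end; 158 mm above the table when shut, 258 mm fully up; 4 mm behind the mouth's plane. Pinch it from above, across the hood's x, between the posts
- lids: two brass lids in one stack, diameter 68, height 20 mm, on the mat behind the plates; bystander. Origin: centre of its underside
- tin: steel tin, diameter 62, height 32 mm, on the mat behind the plates; bystander. Origin: centre of its underside
- jar1: closed amber jar with a brass lid, diameter 72, height 85 mm, standing; bystander. Origin: centre of its underside
- jar2: closed amber jar with a brass lid, diameter 72, height 85 mm, standing; bystander. Origin: centre of its underside
- jar3: closed amber jar with a brass lid, diameter 72, height 85 mm, standing; bystander. Origin: centre of its underside
- spatula: spatula with a wooden handle, 160 mm long, lying along its x on the table between mat and hood; bystander
- heatgun: yellow heat gun lying on its side right of the hood, about 220 x 190 x 64 mm; bystander. Origin: underside of the barrel
Not all that is in view belongs to the job. What is shaped like the plate but purple or yellow is not meant.

How it is judged:
By the outcome, as a careful person would: the job done as asked, in the order asked, and still so for the second after the job is handed in, while the arm keeps its last pose, push and grip.
It also fails if it takes over 50 s, if anything falls off the work surface, if the arm or the gripper's body presses on something with over 40 N, if the wrist force passes 120 N, or if a joint passes its speed limit or range.

## Working session

There is one attempt and no reset: what is moved stays moved. The work goes in short steps, Python scripts to look and compute and a tool call to move; the robot and the scene stay as the last step left them, time stands still between calls to the robot, and variables do not carry over. Pictures are saved under pics/ and viewed, and the job is handed in when it is done.

Besides the shell and the picture viewer there is one more tool, called in YAML: its name, and indented under it one key for each argument. drive_tool: Moves the arm, as the interface text tells. Its arguments: {"type":"object","properties":{"rows":{"type":"array"},"newtons":{"type":"number"}},"required":["rows"]}

```bash
mkdir -p pics; python3 - <<'E'
from rig import monitor, viewer, bot
import cv2,numpy as np
s=monitor.observe()
for k,v in s.items(): print(k,np.round(v,3).tolist())
for n in ["side","top"]:
    im=viewer.snapshot(n); cv2.imwrite(f"pics/{n}0.png",im[:,:,::-1])
    c=viewer.camera_info(n); print(n,{k:np.round(v,4).tolist() if not isinstance(v,str) else v for k,v in c.items()})
E
```

```text
clock 0.0
joint_pos [-1.152, 0.418, -0.01, 1.614, 0.005, 1.111, -0.053]
dq [-0.0, 0.001, -0.0, 0.001, -0.001, -0.002, 0.001]
joint_torque [0.002, -86.442, 0.68, -43.492, 0.019, 0.007, 0.0]
tool_pos [0.277, 0.56, 0.253]
orientation [[-0.896, 0.444, -0.0], [0.444, 0.896, -0.001], [-0.0, -0.001, -1.0]]
ft_force [-0.581, -0.187, 0.244]
ft_torque [0.053, -0.07, 0.011]
width 0.085
side {'intrinsics': [[355.1096, 0.0, 256.8318], [0.0, 355.1096, 199.3518], [0.0, 0.0, 1.0]], 'extrinsics': [[0.8583, -0.5127, -0.0227, -0.461], [0.3202, 0.5005, 0.8043, -0.2323], [-0.401, -0.6976, 0.5938, -1.1525], [0.0, 0.0, 0.0, 1.0]]}
top {'intrinsics': [[376.851, 0.0, 259.0593], [0.0, 376.851, 188.6373], [0.0, 0.0, 1.0]], 'extrinsics': [[0.0122, -0.9999, -0.0079, -0.0751], [0.9967, 0.0115, 0.0805, -0.5231], [-0.0804, -0.0088, 0.9967, -1.0662], [0.0, 0.0, 0.0, 1.0]]}
```

View pics/side0.png

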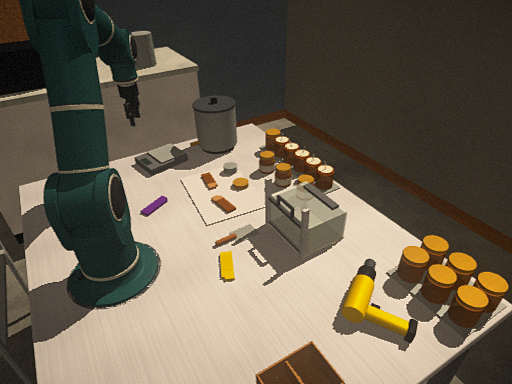

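View pics/top0.png

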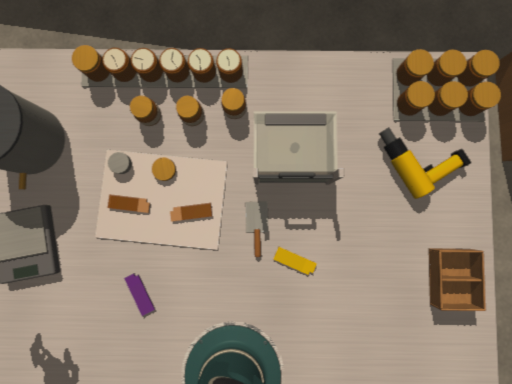

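```bash
python3 - <<'E'
import cv2,numpy as np
im=cv2.imread("pics/top0.png")
a=cv2.resize(im[185:230,100:220],None,fx=6.6,fy=6.6,interpolation=cv2.INTER_CUBIC); cv2.imwrite("pics/z1.png",a)
b=cv2.resize(im[100:200,235:355],None,fx=6,fy=6,interpolation=cv2.INTER_CUBIC); cv2.imwrite("pics/z2.png",b)
im=cv2.imread("pics/side0.png")
b=cv2.resize(im[165:265,180:350],None,fx=4.6,fy=4.6,interpolation=cv2.INTER_CUBIC); cv2.imwrite("pics/z3.png",b)
E
```

```text
(no output)
```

View pics/z1.png

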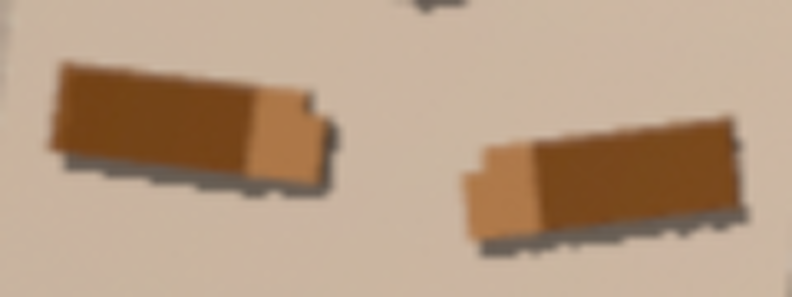

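View pics/z2.png

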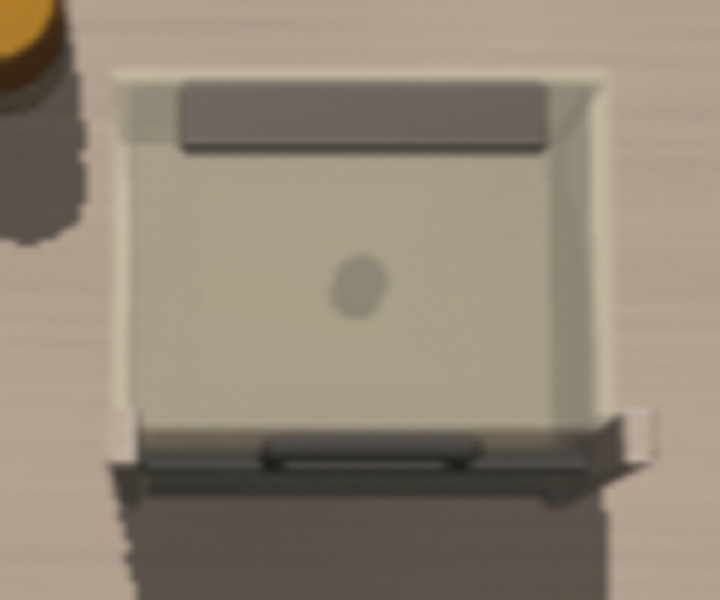

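View pics/z3.png

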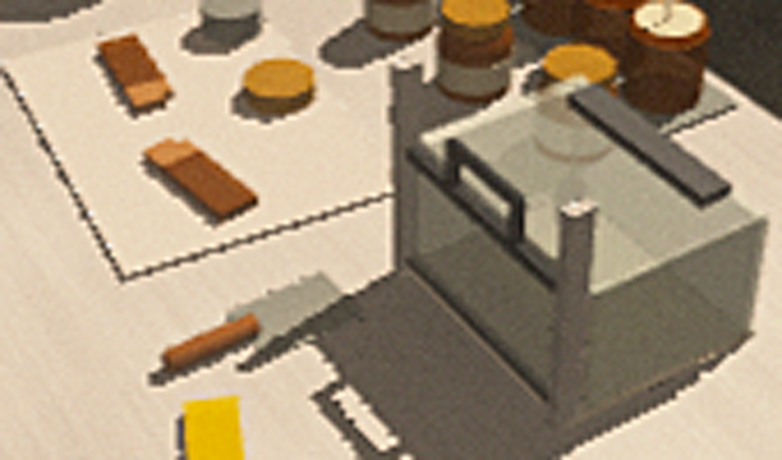

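```bash
cat > h.py <<'E'
import numpy as np,cv2
from rig import viewer,monitor
C={n:viewer.camera_info(n) for n in("side","top")}
def ray(n,u,v):
    K=np.array(C[n]["intrinsics"]);E=np.array(C[n]["extrinsics"])
    d=np.linalg.inv(K)@[u,v,1]; d=np.array([d[0],-d[1],-d[2]])
    R=E[:3,:3];return -R.T@E[:3,3],R.T@d
def onz(n,u,v,z):
    o,d=ray(n,u,v);return o+d*(z-o[2])/d[2]
def tri(uvs,uvt):
    A=[];b=[]
    for n,(u,v) in(("side",uvs),("top",uvt)):
        o,d=ray(n,u,v);d=d/np.linalg.norm(d);P=np.eye(3)-np.outer(d,d);A.append(P);b.append(P@o)
    x=np.linalg.lstsq(np.vstack(A),np.hstack(b),rcond=None);return x[0],np.sqrt(x[1])
def proj(n,p):
    K=np.array(C[n]["intrinsics"]);E=np.array(C[n]["extrinsics"])
    q=E[:3,:3]@np.array(p)+E[:3,3];w=K@[q[0],-q[1],-q[2]];return w[:2]/w[2]
E
python3 - <<'E'
from h import *
im=cv2.imread("pics/top0.png");hsv=cv2.cvtColor(im,cv2.COLOR_BGR2HSV)
m=cv2.inRange(hsv,(5,125,80),(20,255,255))
x0,y0,x1,y1=100,185,225,230
mm=np.zeros_like(m);mm[y0:y1,x0:x1]=m[y0:y1,x0:x1]
cs,_=cv2.findContours(mm,cv2.RETR_EXTERNAL,cv2.CHAIN_APPROX_NONE)
for c in cs:
    if cv2.contourArea(c)<50: continue
    W=np.array([onz("top",*p[0],0.016)[:2] for p in c],np.float32)*1000
    r=cv2.minAreaRect(W);print("plate rect mm",r, (cv2.boxPoints(r)/1000).round(4).tolist())
# hood: front-left/right posts tops z=.2 in z2 (scale 6, off 235,100)
f=lambda x,y:(235+x/6-.4,100+y/6-.4)
g=lambda x,y:(180+x/4.6-.4,165+y/4.6-.4)
for nm,p,z in [("postR top",(640,436),.2),("roof bl",(113,72),.124),("roof br",(607,72),.124),("handle l",(265,450),.168),("handle r",(478,450),.168)]:
    print(nm,onz("top",*f(*p),z).round(4))
print("postL front-left/right, postR top ctr side", [onz("side",*g(*p),.2).round(4) for p in((406,70),(577,209))])
print("handle ends", tri(g(452,145),f(265,442)), tri(g(516,205),f(478,442)))
E
```

```text
plate rect mm ((454.7043762207031, 127.80718994140625), (37.96392059326172, 117.19426727294922), 7.809383392333984) [[0.4278999865055084, 0.18330000340938568], [0.4438999891281128, 0.06719999760389328], [0.4814999997615814, 0.0723000019788742], [0.46549999713897705, 0.188400000333786]]
plate rect mm ((477.0097961425781, 308.620361328125), (119.20751953125, 37.94521713256836), 83.99433135986328) [[0.45190000534057617, 0.25130000710487366], [0.4896000027656555, 0.24740000069141388], [0.5020999908447266, 0.3659000098705292], [0.4643999934196472, 0.3698999881744385]]
postR top [ 0.5514 -0.2682  0.2   ]
roof bl [ 0.7206 -0.0523  0.124 ]
roof br [ 0.7228 -0.2705  0.124 ]
handle l [ 0.5479 -0.119   0.168 ]
handle r [ 0.5489 -0.2076  0.168 ]
postL front-left/right, postR top ctr side [array([ 0.5427, -0.0724,  0.2   ]), array([ 0.5483, -0.2719,  0.2   ])]
handle ends (array([ 0.5526144 , -0.11941771,  0.15671466]), array([1.22283942e-05])) (array([ 0.55075636, -0.20724732,  0.16020598]), array([0.00392064]))
```

drive_tool:
  rows: [0,0,-1,0,0,0.185,100,0,0,-1,0,0,0.185,100,0,0,-1,0,0,0.185,100,0,0,-1,0,0,0.185,100,0,0,-1,0,0,0.185,100,0,0,0,0,0,0.185,100,0,0,0,0,0,0,100]

```text
clock: 0.98
tool_pos: [0.2771, 0.56, 0.303]
orientation: [[-0.002, 1.0, -0.0], [1.0, 0.002, -0.001], [-0.001, -0.0, -1.0]]
ft_force: [0.4, 0.7, 0.1]
width: 0.0852
```

```bash
python3 - <<'E'
from h import *
# hood yaw/handle: dark bar mask in top picture
im=cv2.imread("pics/top0.png");b=cv2.resize(im[165:190,250:350],None,fx=8,fy=8,interpolation=cv2.INTER_NEAREST);cv2.imwrite("pics/z4.png",b)
im=cv2.imread("pics/side0.png");b=cv2.resize(im[180:260,262:322],None,fx=7,fy=7,interpolation=cv2.INTER_NEAREST);cv2.imwrite("pics/z5.png",b)
# predicted bar for hypotheses
for s in (0,.01,.02):
    for y in (-.123,-.203): print(s,y,proj("top",(.5485,y,.158+s)).round(1),proj("side",(.5485,y,.158+s)).round(1))
E
```

```text
0 -0.123 [280.2 174.8] [277.4 196.7]
0 -0.203 [311.9 175.2] [291.3 209.1]
0.01 -0.123 [280.4 174.4] [277.5 194.3]
0.01 -0.203 [312.4 174.7] [291.4 206.6]
0.02 -0.123 [280.6 173.9] [277.5 191.9]
0.02 -0.203 [313.  174.3] [291.5 204.1]
```

View pics/z4.png

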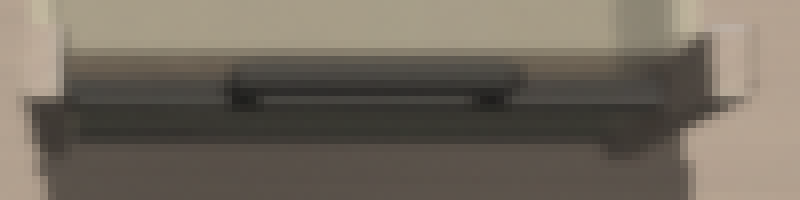

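View pics/z5.png

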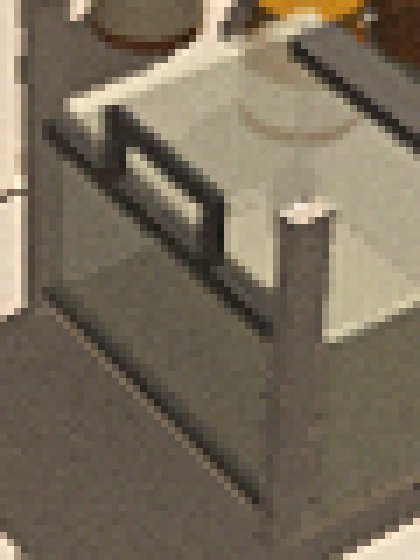

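```bash
python3 - <<'E'
from h import *
print(tri((285.1,202.2),(296.5,174.5)))
print(tri((277.9,195.8),(278.8,174.4)),tri((292.9,209),(314.8,174.6)))
s=viewer.snapshot("side");cv2.imwrite("pics/side1.png",s[:,:,::-1])
# left post top (side) and sash bottom-left
print(onz("side",262+40/7,180+290/7,.008),onz("side",262+260/7,180+498/7,.008))
E
```

```text
(array([ 0.55024072, -0.16431885,  0.16030719]), array([0.00109501]))
(array([ 0.55066675, -0.12008942,  0.15898879]), array([0.00192141])) (array([ 0.54971625, -0.20976622,  0.16233569]), array([0.00021725]))
[ 0.54700187 -0.06296762  0.008     ] [ 0.55339393 -0.2508226   0.008     ]
```

drive_tool:
  rows: [-5.5,2.1,0,0,0,0,100,-5.5,2.1,0,0,0,0,100,-5.5,2.1,0,0,0,0,100,-5.5,2.1,0,0,0,0,100,-5.5,2.1,0,0,0,0,100,-5.5,2.1,0,0,0,0,100,-5.5,2.1,0,0,0,0,100,-5.5,2.1,0,0,0,0,100]

```text
clock: 2.02
tool_pos: [0.4461, 0.1184, 0.3034]
orientation: [[-0.006, 1.0, 0.0], [1.0, 0.006, 0.0], [0.0, 0.0, -1.0]]
ft_force: [0.4, -0.3, 0.6]
width: 0.0856
```

drive_tool:
  rows: [-5.5,2.1,0,0,0,0,100,-5.5,2.1,0,0,0,0,100,-5.5,2.1,0,0,0,0,100,-5.5,2.1,0,0,0,0,100,-5.5,2,0,0,0,0,100,-1,0,0,0,0,0,100,0,0,0,0,0,0,100]

```text
clock: 2.9
tool_pos: [0.5497, -0.165, 0.3029]
orientation: [[-0.003, 1.0, -0.001], [1.0, 0.003, -0.0], [-0.0, -0.001, -1.0]]
ft_force: [-0.6, 1.3, -1.2]
width: 0.0855
```

drive_tool:
  rows: [0,0,4,0,0,0,100,0,0,4,0,0,0,100,0,0,1.5,0,0,0,100,0,0,0,0,0,0,100]

```text
clock: 3.4
tool_pos: [0.5501, -0.1637, 0.2084]
orientation: [[-0.003, 1.0, -0.001], [1.0, 0.003, 0.0], [0.0, -0.001, -1.0]]
ft_force: [0.8, 0.4, 1.1]
width: 0.0853
```

```bash
python3 - <<'E'
from h import *
a=[]
for n in("side","top"):
    s=viewer.snapshot(n)[:,:,::-1]
    s=s[150:270,220:340] if n=="side" else s[100:220,235:355]
    a.append(cv2.resize(s,(400,400),interpolation=cv2.INTER_CUBIC))
cv2.imwrite("pics/a1.png",np.hstack(a))
E
```

```text
(no output)
```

View pics/a1.png

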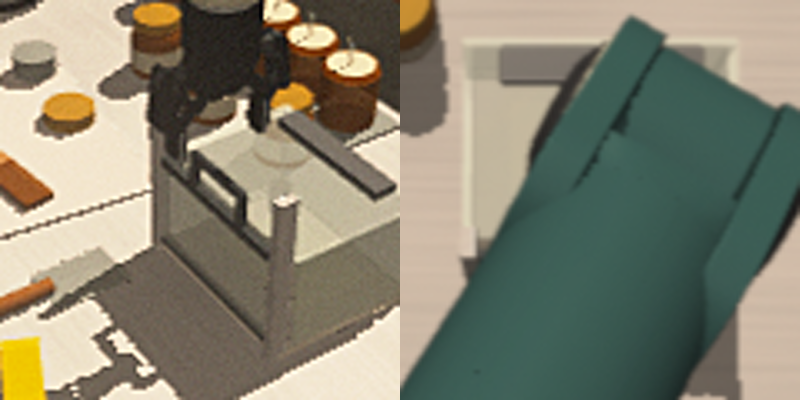

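drive_tool:
  rows: [0,0,2,0,0,0,100,0,0,1.5,0,0,0,100,0,0,1,0,0,0,100,0,0,0,0,0,0,100]

```text
clock: 4.0
tool_pos: [0.5497, -0.1647, 0.1626]
orientation: [[-0.001, 1.0, -0.001], [1.0, 0.001, -0.0], [-0.0, -0.001, -1.0]]
ft_force: [-0.6, 0.6, 0.3]
width: 0.0854
```

drive_tool:
  newtons: 60
  rows: [0,0,0,0,0,0,0,0,0,0,0,0,0,0,0,0,0,0,0,0,0,0,0,0,0,0,0,0,0,0,0,0,0,0,0,0,0,0,0,0,0,0]

```text
clock: 4.75
tool_pos: [0.5506, -0.1646, 0.1636]
orientation: [[-0.001, 1.0, 0.001], [1.0, 0.001, -0.0], [-0.0, 0.001, -1.0]]
ft_force: [5.2, -0.1, 1.0]
width: 0.0101
```

drive_tool:
  rows: [0,0,-0.7,0,0,0,0,0,0,-1.2,0,0,0,0,0,0,-1.5,0,0,0,0,0,0,-1.5,0,0,0,0,0,0,-1.5,0,0,0,0,0,0,-1.1,0,0,0,0,0,0,0,0,0,0,0]

```text
clock: 5.62
tool_pos: [0.5505, -0.1646, 0.239]
orientation: [[-0.001, 1.0, 0.001], [1.0, 0.001, -0.0], [-0.0, 0.001, -1.0]]
ft_force: [5.3, -0.3, 2.7]
width: 0.0098
```

drive_tool:
  rows: [0,0,-0.6,0,0,0,0,0,0,-0.5,0,0,0,0,0,0,-0.4,0,0,0,0]

```text
clock: 6.0
tool_pos: [0.5505, -0.1646, 0.2529]
orientation: [[-0.001, 1.0, 0.001], [1.0, 0.001, -0.001], [-0.001, 0.001, -1.0]]
ft_force: [10.8, -2.2, -9.6]
width: 0.0101
```

```bash
python3 - <<'E'
from h import *
s=viewer.snapshot("side")[:,:,::-1]
cv2.imwrite("pics/a2.png",cv2.resize(s[110:270,210:370],(600,600),interpolation=cv2.INTER_CUBIC))
E
```

```text
(no output)
```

View pics/a2.png

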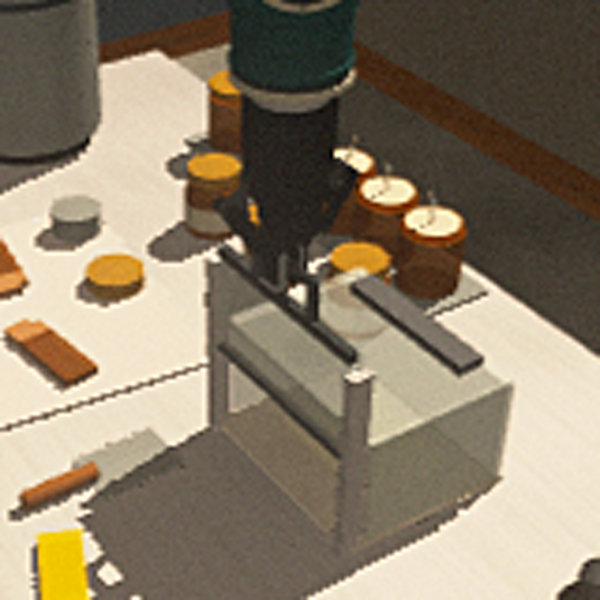

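drive_tool:
  rows: [0,0,-0.3,0,0,0,0,0,0,-0.3,0,0,0,0]

```text
clock: 6.3
tool_pos: [0.5504, -0.1646, 0.2587]
orientation: [[-0.001, 1.0, 0.0], [1.0, 0.001, -0.001], [-0.001, 0.0, -1.0]]
ft_force: [11.2, -2.9, -9.5]
width: 0.0099
```

drive_tool:
  rows: [0,0,-0.2,0,0,0,0,0,0,-0.2,0,0,0,0]

```text
clock: 6.55
tool_pos: [0.55, -0.1644, 0.2598]
orientation: [[-0.001, 1.0, -0.002], [1.0, 0.001, -0.002], [-0.002, -0.002, -1.0]]
ft_force: [37.8, -14.0, -74.1]
width: 0.0103
```

drive_tool:
  rows: [0,0,0.25,0,0,0,0,0,0,0,0,0,0,0]

```text
clock: 6.8
tool_pos: [0.5503, -0.1645, 0.2594]
orientation: [[-0.001, 1.0, -0.0], [1.0, 0.001, -0.001], [-0.001, -0.0, -1.0]]
ft_force: [15.8, -3.6, -21.4]
width: 0.01
```

drive_tool:
  rows: [0,0,0,0,0,0,100,0,0,0,0,0,0,100,0,0,0,0,0,0,100,0,0,0,0,0,0,100,0,0,0,0,0,0,100,0,0,0,0,0,0,100]

```text
clock: 7.55
tool_pos: [0.5501, -0.1647, 0.2609]
orientation: [[-0.001, 1.0, 0.0], [1.0, 0.001, -0.0], [-0.0, 0.0, -1.0]]
ft_force: [-0.8, -0.6, 0.4]
width: 0.0852
```

drive_tool:
  rows: [0,0,-2,0,0,0,100,0,0,-3,0,0,0,100,0,0,-3,0,0,0,100,0,0,0,0,0,0,100]

```text
clock: 8.05
tool_pos: [0.5507, -0.165, 0.3427]
orientation: [[-0.001, 1.0, 0.003], [1.0, 0.001, -0.0], [-0.0, 0.003, -1.0]]
ft_force: [-0.2, 0.4, -1.3]
width: 0.0854
```

```bash
python3 - <<'E'
from h import *
s=viewer.snapshot("side")[:,:,::-1];cv2.imwrite("pics/side3.png",s)
cv2.imwrite("pics/a3.png",cv2.resize(s[130:270,250:390],(600,600),interpolation=cv2.INTER_CUBIC))
for y in(-.12,-.21): print(proj("side",(.55,y,.258)),[ (proj("side",(.55,y,.258))-[250,130])*600/140])
E
```

```text
[277.67808894 170.83650807] [array([118.62038119, 175.01360601])]
[294.16294911 184.07206148] [array([189.26978188, 231.73740632])]
```

View pics/a3.png

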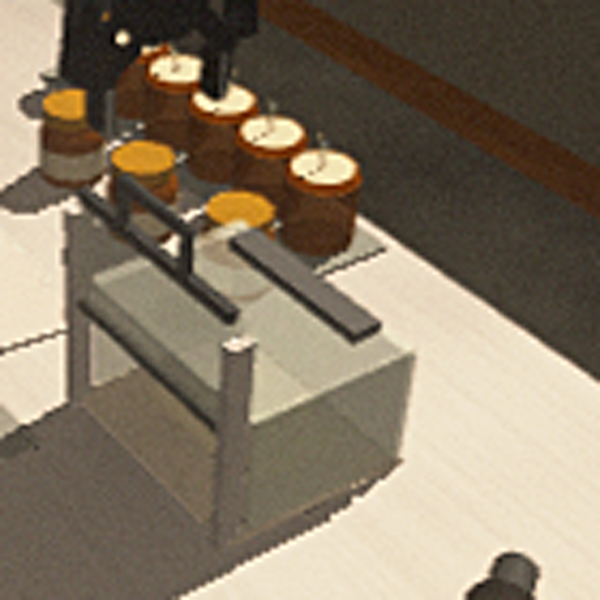

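drive_tool:
  rows: [5,-1.8,0,0,0,0,100,5,-1.8,0,0,0,0,100,5.1,-1.8,0,0,0,0,100,5.1,-1.8,0,0,0,0,100,5.1,-1.85,0,0,0,0,100,0,0,5,0,0,-0.136,100,0,0,6,0,0,0,100,0,0,5,0,0,0,100]

```text
clock: 9.1
tool_pos: [0.4582, 0.0881, 0.1782]
orientation: [[-0.137, 0.991, -0.001], [0.991, 0.137, -0.001], [-0.001, -0.001, -1.0]]
ft_force: [0.8, 1.0, -0.2]
width: 0.085
```

drive_tool:
  rows: [0,0,4,0,0,0,70,0,0,2,0,0,0,70,0,0,0,0,0,0,70]

```text
clock: 9.48
tool_pos: [0.4581, 0.0877, 0.1192]
orientation: [[-0.136, 0.991, -0.003], [0.991, 0.136, -0.002], [-0.001, -0.004, -1.0]]
ft_force: [-0.3, 0.0, 0.1]
width: 0.0598
```

```bash
python3 - <<'E'
from h import *
s=viewer.snapshot("side")[:,:,::-1];t=viewer.snapshot("top")[:,:,::-1];cv2.imwrite("pics/side4.png",s);cv2.imwrite("pics/top4.png",t)
cv2.imwrite("pics/a4.png",np.hstack([cv2.resize(s[140:240,180:280],(400,400),interpolation=cv2.INTER_CUBIC),cv2.resize(t[90:230,220:360],(400,400),interpolation=cv2.INTER_CUBIC)]))
p=np.array(monitor.observe()["tool_pos"]);print(p.round(4))
E
```

```text
[0.4593 0.0881 0.1211]
```

View pics/a4.png

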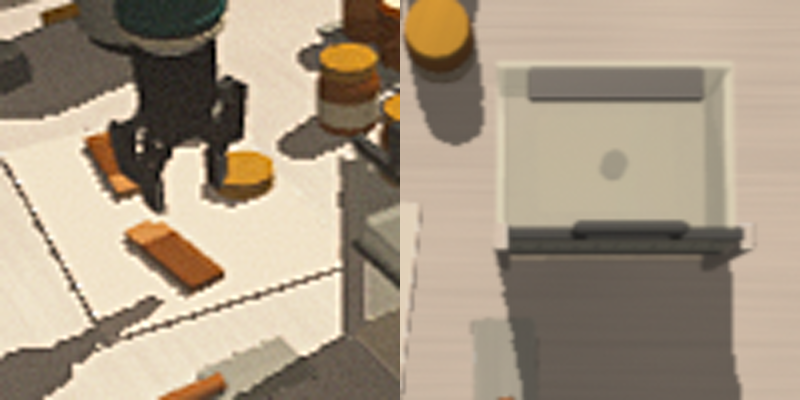

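```bash
python3 - <<'E'
from h import *
print(tri((285.7,178.6),(300.3,169.7)))
t=cv2.imread("pics/top4.png");g=cv2.cvtColor(t,cv2.COLOR_BGR2GRAY)
print(g[162:182,296:306:3].tolist());print(g[169,270:330].tolist())
s=cv2.imread("pics/side4.png");cv2.imwrite("pics/a5.png",cv2.resize(s[150:270,250:350],(640,768)[::1] if 0 else (500,600),interpolation=cv2.INTER_NEAREST))
E
```

```text
(array([ 0.55003278, -0.16441068,  0.25262032]), array([0.00069851]))
[[183, 182, 182, 181], [182, 182, 182, 182], [179, 180, 180, 181], [178, 179, 180, 180], [173, 174, 174, 174], [117, 117, 117, 117], [91, 91, 91, 90], [80, 80, 81, 80], [66, 66, 65, 66], [48, 48, 49, 49], [54, 53, 54, 53], [59, 59, 59, 60], [68, 69, 69, 69], [72, 75, 75, 75], [73, 75, 72, 76], [66, 65, 65, 66], [58, 59, 58, 58], [100, 102, 99, 99], [111, 111, 108, 109], [95, 95, 95, 95]]
[133, 134, 135, 134, 134, 134, 134, 134, 133, 133, 114, 81, 78, 80, 80, 80, 80, 80, 80, 80, 80, 80, 80, 80, 80, 81, 80, 80, 79, 80, 80, 80, 81, 80, 81, 80, 80, 80, 80, 81, 80, 80, 80, 80, 80, 80, 80, 80, 80, 77, 84, 110, 130, 133, 133, 133, 128, 120, 117, 116]
```

View pics/a5.png

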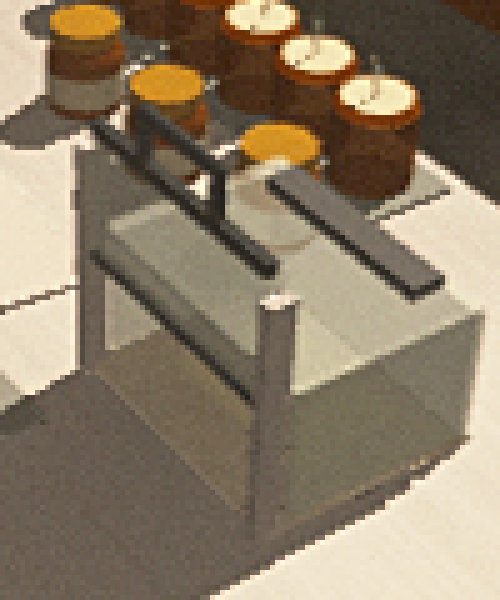

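```bash
python3 - <<'E'
from h import *
from scipy.optimize import brentq
def zfor(y,v,x=.549): return brentq(lambda z:proj("side",(x,y,z))[1]-v,-.1,.4)
# rows before/after for corresponding features
for nm,y,a,b in [("bot left",-.068,221.7,201),("top left",-.068,198.3,175.4),("bar l",-.122,196,172.5),("bar r",-.206,209.3,185.3)]:
    print(nm,zfor(y,a),zfor(y,b),zfor(y,b)-zfor(y,a))
# row-profile correlation on columns for the sash top edge in side pics
A=cv2.cvtColor(cv2.imread("pics/side0.png"),cv2.COLOR_BGR2GRAY);B=cv2.cvtColor(cv2.imread("pics/side4.png"),cv2.COLOR_BGR2GRAY)
for c in (274,276,297,300): print(c,A[185:235,c].tolist(),'\n   ',B[160:215,c].tolist())
E
```

```text
bot left 0.0093535746293781 0.10532316341979456 0.09596958879041646
top left 0.1172333280050555 0.21312816716483568 0.09589483915978018
bar l 0.16020716665220178 0.25312872918820056 0.09292156253599879
bar r 0.1589707628904074 0.25159885404039234 0.09262809114998494
274 [93, 91, 94, 85, 90, 93, 83, 88, 179, 224, 222, 176, 167, 123, 93, 75, 79, 71, 38, 53, 85, 114, 108, 105, 104, 106, 104, 106, 103, 110, 102, 104, 111, 105, 97, 90, 97, 92, 93, 79, 72, 51, 47, 77, 107, 86, 89, 82, 82, 87] 
    [88, 72, 72, 120, 144, 149, 116, 122, 124, 90, 104, 218, 199, 182, 183, 181, 112, 76, 78, 53, 36, 56, 81, 88, 98, 92, 101, 94, 95, 95, 96, 88, 98, 148, 170, 171, 145, 140, 106, 107, 114, 116, 107, 92, 80, 53, 45, 111, 159, 148, 146, 151, 149, 144, 147]
276 [62, 96, 92, 85, 90, 84, 79, 142, 228, 220, 155, 127, 132, 135, 121, 85, 78, 62, 65, 42, 41, 50, 88, 113, 107, 100, 107, 104, 98, 106, 105, 105, 106, 93, 88, 89, 90, 93, 94, 93, 89, 76, 70, 51, 43, 83, 104, 90, 87, 88] 
    [81, 71, 112, 211, 149, 133, 142, 150, 75, 62, 65, 50, 46, 41, 40, 44, 51, 57, 78, 74, 72, 43, 42, 50, 64, 84, 98, 102, 93
[... 418 characters left out ...]
 70, 72, 72, 69, 65, 99, 192, 154, 66, 76, 79, 59, 96, 142, 177, 152, 147, 156, 172, 173, 174, 172, 164, 102, 77, 83, 47, 37, 49, 101, 150, 137, 133, 140, 136, 142, 147, 135, 143, 148, 146, 146, 149]
300 [169, 132, 135, 129, 132, 135, 146, 160, 161, 159, 154, 159, 157, 135, 135, 155, 158, 157, 160, 158, 161, 161, 156, 157, 164, 161, 164, 165, 175, 187, 190, 187, 189, 192, 197, 187, 104, 84, 81, 81, 70, 50, 52, 68, 92, 89, 86, 81, 94, 80] 
    [51, 62, 61, 62, 64, 52, 49, 55, 50, 54, 49, 51, 55, 76, 73, 112, 168, 155, 156, 148, 154, 110, 61, 155, 186, 179, 153, 144, 142, 140, 138, 155, 170, 173, 174, 177, 170, 154, 68, 88, 83, 34, 44, 66, 128, 153, 141, 137, 139, 143, 147, 141, 146, 150, 155]
```

drive_tool:
  rows: [0,0.1,3,0,0,0,70,0,0,3,0,0,0,70,0,0,2,0,0,0,70,0,0,1,0,0,0,70,0,0,0,0,0,0,70]

```text
clock: 10.2
tool_pos: [0.4605, 0.0884, 0.0312]
orientation: [[-0.137, 0.991, 0.0], [0.991, 0.137, 0.0], [0.0, 0.0, -1.0]]
ft_force: [0.1, -0.3, -0.7]
width: 0.06
```

drive_tool:
  newtons: 50
  rows: [0,0,0,0,0,0,55,0,0,0,0,0,0,48,0,0,0,0,0,0,30,0,0,0,0,0,0,30,0,0,0,0,0,0,30]

```text
clock: 10.82
tool_pos: [0.4609, 0.0886, 0.0318]
orientation: [[-0.136, 0.991, 0.001], [0.991, 0.136, 0.001], [0.001, 0.001, -1.0]]
ft_force: [-3.1, 0.1, 17.0]
width: 0.0383
```

```bash
python3 - <<'E'
from h import *
s=viewer.snapshot("side")[:,:,::-1];cv2.imwrite("pics/side6.png",s)
cv2.imwrite("pics/a6.png",cv2.resize(s[140:240,180:280],(600,600),interpolation=cv2.INTER_CUBIC))
E
```

```text
(no output)
```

View pics/a6.png

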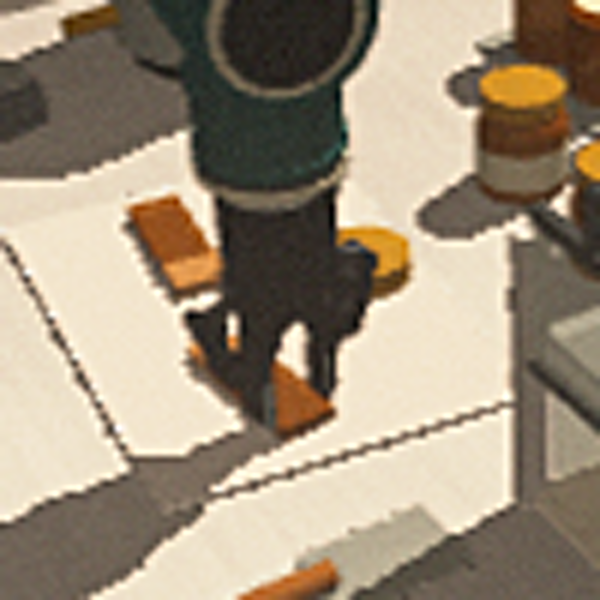

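drive_tool:
  rows: [0,0,-0.3,0,0,0,30,0,0,-1,0,0,0,30,0,0,-2,0,0,0,30,0,0,-3,0,0,0,30,0,0,-3,0,0,0,30,0,0,-2.5,0,0,0,30,0,0,0,0,0,0,30]

```text
clock: 11.75
tool_pos: [0.461, 0.0887, 0.1506]
orientation: [[-0.137, 0.991, 0.003], [0.991, 0.137, 0.002], [0.001, 0.003, -1.0]]
ft_force: [-0.7, 0.5, -2.1]
width: 0.0381
```

```bash
python3 - <<'E'
from h import *
s=viewer.snapshot("side")[:,:,::-1];cv2.imwrite("pics/side7.png",s)
cv2.imwrite("pics/a7.png",cv2.resize(s[100:220,170:290],(600,600),interpolation=cv2.INTER_CUBIC))
from scipy.optimize import brentq
print("flange z",[brentq(lambda z:proj("side",(.46,.088,z))[1]-v,-.1,.6) for v in (174,157)])
# handle bar yaw in top4
g=cv2.cvtColor(cv2.imread("pics/top4.png"),cv2.COLOR_BGR2GRAY).astype(float)
P=[]
for c in range(284,318):
    col=g[160:172,c]; i=np.argmax(col<130); v=160+i-1+(col[i-1]-130)/(col[i-1]-col[i]); P.append(onz("top",c,v,.258)[:2])
P=np.array(P);k=np.polyfit(P[:,1],P[:,0],1);print("yaw deg",-np.degrees(k[0]),"back edge x",P[:,0].mean())
print([onz("top",c,170,.258).round(4) for c in (279.6,320.5)])
E
```

```text
flange z [0.16631690930151966, 0.23740878672472168]
yaw deg 0.667095890427809 back edge x 0.5555653682178278
[array([ 0.5477, -0.1169,  0.258 ]), array([ 0.5487, -0.2092,  0.258 ])]
```

View pics/a7.png

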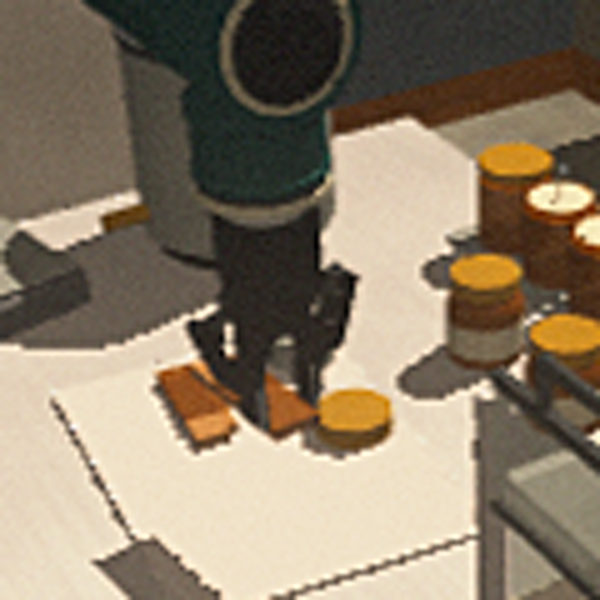

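```bash
python3 - <<'E'
from h import *
for z in (.35,.42,.5): print(z,onz("top",305,106,z).round(3),onz("top",352,132,z).round(3),proj("top",(.55,-.165,z)).round(1))
t=viewer.snapshot("top")[:,:,::-1];s=viewer.snapshot("side")[:,:,::-1]
cv2.imwrite("pics/a8.png",np.hstack([cv2.resize(t[90:260,90:260],(400,400),interpolation=cv2.INTER_CUBIC),cv2.resize(s[40:210,140:310],(400,400),interpolation=cv2.INTER_CUBIC)]))
E
```

```text
0.35 [ 0.668 -0.164  0.35 ] [ 0.615 -0.259  0.35 ] [305.6 163.2]
0.42 [ 0.646 -0.156  0.42 ] [ 0.598 -0.242  0.42 ] [310.  157.6]
0.5 [ 0.622 -0.147  0.5  ] [ 0.579 -0.223  0.5  ] [316.3 149.5]
```

View pics/a8.png

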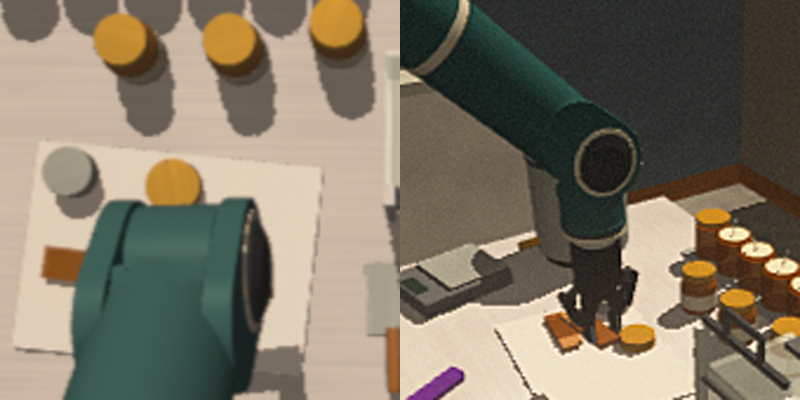

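drive_tool:
  rows: [-2,-1.4,0,0,0,0,30,-3,-2,0,0,0,0,30,-2.5,-1.8,0,0,0,0,30,-1.7,-1.1,0,0,0,0,30,0,0,0,0,0,0.1,30,0,0,0,0,0,0.14,30,0,0,0,0,0,0.14,30,0,0,0,0,0,0.14,30]

```text
clock: 12.9
tool_pos: [0.4102, -0.0117, 0.1485]
orientation: [[0.378, 0.926, -0.0], [0.926, -0.378, -0.0], [-0.001, -0.0, -1.0]]
ft_force: [0.1, -0.8, -1.4]
width: 0.0381
```

drive_tool:
  rows: [0,0,0,0,0,0.14,30,0,0,0,0,0,0.14,30,0,0,0,0,0,0.14,30,0,0,0,0,0,0.14,30,0,0,0,0,0,0.14,30,0,0,0,0,0,0.14,30,0,0,0,0,0,0.14,30,0,0,0,0,0,0.14,30]

```text
clock: 13.9
tool_pos: [0.4103, -0.0116, 0.1486]
orientation: [[0.998, 0.063, -0.0], [0.063, -0.998, -0.0], [-0.0, 0.0, -1.0]]
ft_force: [-0.1, 0.1, -1.0]
width: 0.038
```

drive_tool:
  rows: [0,0,0,0,0,0.057,30,0,0,0,0,0,0,30]

```text
clock: 14.15
tool_pos: [0.4103, -0.0116, 0.1486]
orientation: [[1.0, 0.011, -0.0], [0.011, -1.0, -0.001], [-0.0, 0.001, -1.0]]
ft_force: [0.5, 0.2, -1.2]
width: 0.038
```

drive_tool:
  rows: [0,2,1,0,0,0,30,0,3,1,0,0,0,30,0,3,1,0,0,0,30,0,3,1.3,0,0,0,30,0,2.4,1.5,0,0,0,30,0,1.6,1.5,0,0,0,30,0,0,0,0,0,0,30]

```text
clock: 15.02
tool_pos: [0.4113, -0.1624, 0.0752]
orientation: [[1.0, 0.01, -0.002], [0.01, -1.0, -0.0], [-0.002, 0.0, -1.0]]
ft_force: [0.1, 0.3, -0.8]
width: 0.0384
```

```bash
python3 - <<'E'
from h import *
p=monitor.observe();print(np.round(p["tool_pos"],4))
t=viewer.snapshot("top")[:,:,::-1];s=viewer.snapshot("side")[:,:,::-1]
cv2.imwrite("pics/top9.png",t);cv2.imwrite("pics/side9.png",s)
cv2.imwrite("pics/a9.png",np.hstack([cv2.resize(t[130:250,220:340],(400,400),interpolation=cv2.INTER_CUBIC),cv2.resize(s[160:270,220:330],(400,400),interpolation=cv2.INTER_CUBIC)]))
E
```

```text
[ 0.4113 -0.1624  0.0752]
```

View pics/a9.png

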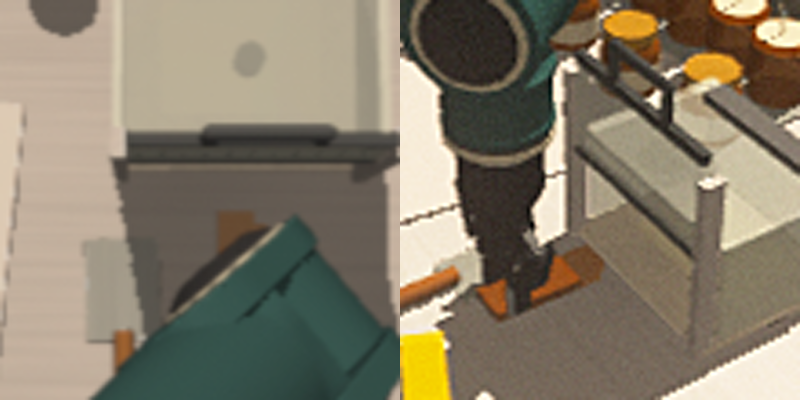

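```bash
python3 - <<'E'
from h import *
t=cv2.imread("pics/top9.png");s=cv2.imread("pics/side9.png")
def draw(im,n,x0,y0,w,h,k):
    z=cv2.resize(im[y0:y0+h,x0:x0+w],None,fx=k,fy=k,interpolation=cv2.INTER_CUBIC)
    tx,ty=.4113,-.1624
    # outline offsets from grasp: -20..+100
    pts=[(-.02,.02),(.10,.02),(.10,-.01),(.09,-.01),(.09,-.02),(-.02,-.02)]
    q=[((proj(n,(tx+a-.01*b,ty+b+.01*a,.0594))-[x0,y0]+.5)*k).astype(int) for a,b in pts]
    cv2.polylines(z,[np.array(q)],True,(255,255,0),1);return z
A=draw(t,"top",270,180,45,60,8);B=draw(s,"side",235,220,55,35,7)
B=cv2.copyMakeBorder(B,0,A.shape[0]-B.shape[0],0,0,0)
cv2.imwrite("pics/b9.png",np.hstack([A,B]))
E
```

```text
(no output)
```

View pics/b9.png

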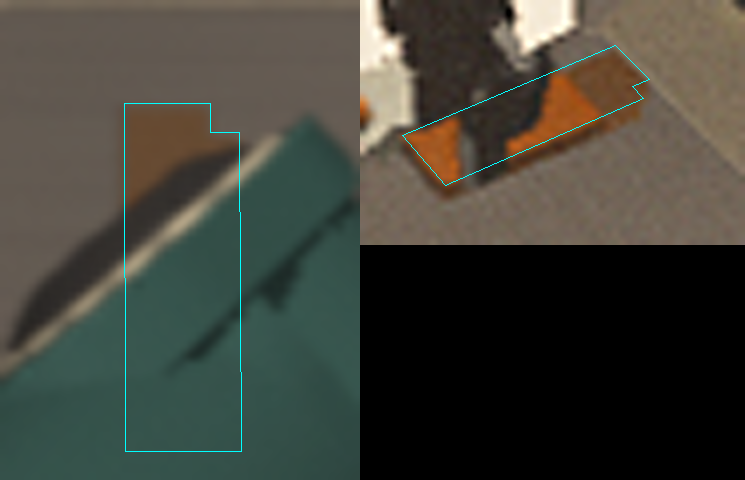

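```bash
python3 - <<'E'
from h import *
s=cv2.imread("pics/side9.png")
z=cv2.resize(s[222:252,238:278+12],None,fx=15,fy=15,interpolation=cv2.INTER_NEAREST);cv2.imwrite("pics/c9.png",z)
def P(a,b,h): return (proj("side",(.4113+a-.01*b,-.1624+b+.01*a,h))-[238,222]+.5)*15
for lab,a,b,h in [("clear L top",-.02,.02,.0594),("clear R top",-.02,-.02,.0594),("clear R bot",-.02,-.02,.0494),("notch R top",.09,-.02,.0594),("notch R bot",.09,-.02,.0494),("tip L top",.1,.02,.0594),("tip notch top",.1,-.01,.0594),("tip notch 5mm lower",.1,-.01,.0544)]: print(lab,P(a,b,h).round())
E
```

```text
clear L top [ 47. 260.]
clear R top [138. 367.]
clear R bot [140. 401.]
notch R top [563. 181.]
notch R bot [563. 214.]
tip L top [502.  67.]
tip notch top [575. 140.]
tip notch 5mm lower [575. 156.]
```

View pics/c9.png

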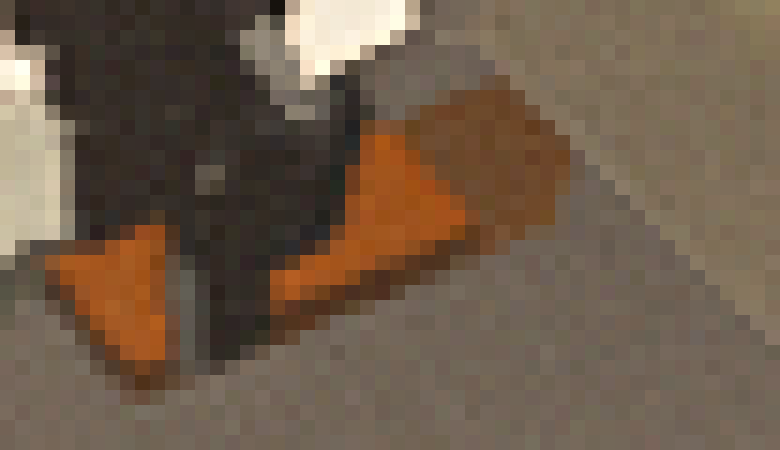

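```bash
cat > tilt.py <<'E'
from h import *
from scipy.optimize import least_squares
import sys
def run(tag,cols=(256,273)):
    o=monitor.observe();tp=np.array(o["tool_pos"]);R=np.array(o["orientation"])
    s=np.mean([viewer.snapshot("side").astype(float) for _ in range(4)],0)
    cv2.imwrite(f"pics/tilt_{tag}.png",s[:,:,::-1])
    rb=cv2.GaussianBlur(s[:,:,0]-s[:,:,2],(1,1),0)   # amber: red-blue large
    return s,rb,tp,R
E
python3 - <<'E'
from tilt import *
s,rb,tp,R=run("1")
print(tp.round(4));np.set_printoptions(linewidth=220)
print("cols 244-276, rows 224-252");print(rb[224:252,244:276].astype(int))
E
```

```text
[ 0.412  -0.1612  0.076 ]
cols 244-276, rows 224-252
[[ 13  18  15  14  14  14  14  11  13  16  24  25  23  49  32  31  32  31  36  34  43  23  25  31  30  35  39  37  36  34  37  37]
 [ 14  14  15  14  14  13  14  12  15  15  13  25  24  37  42  33  38  33  40  22  23  24  25  26  23  23  36  36  38  34  38  38]
 [ 15  16  13  15  14  14  14  13  15  14  11  24  25  25  40  42  43  20  21  27  25  25  25  25  25  25  24  39  35  35  37  35]
 [ 13  14  15  14  13  12  13  13  11  13  13  14  23  25  23  17   7  10  23  25  25  24  22  24  28  42  62  64  43  36  35  35]
 [ 15  13  15  18  14  15  15  13  12  13  14  11  17  13  20  19  14   7  11  19  23  23  36  49  60  71  66  65  58  41  34  36]
 [ 13  14  13  16  14  15  15  15  13  12  12   8  12  17  18  16  12   6  14  24  39  57  65  68  63  68  64  65  66  58  42  34]
 [ 17  16  16  13  13  13  14  14  13  12  12  14  12  12  13  15   9   5  64 116  85  63  64  65  62  62  65  62  62  66  58  43]
 [ 15  15  13  15  15  16  12  12  13  14  13  15  11  14  14  13   9  -1 115 147 125  78  59  61  62  64  64  63  62  63  69  59]
[... 2039 characters left out ...]
  25  26  27  26  24  26  25  26  27  27  27  24  26  25]
 [ 26  23  28  39  27  24  26  26  26  26  27  27  25  29  26  26  28  28  27  27  25  27  27  28  27  26  26  26  27  26  25  27]
 [ 27  25  27  26  27  27  30  24  27  25  27  25  26  28  27  27  24  28  27  27  25  27  28  27  26  26  25  25  27  27  27  26]
 [ 27  25  28  29  26  26  29  28  26  28  28  27  26  24  26  27  26  25  27  26  26  25  27  26  25  26  27  28  27  26  27  27]
 [ 28  28  29  26  27  29  26  27  28  28  28  27  27  25  27  29  25  27  25  28  27  29  26  28  24  28  24  25  26  24  27  28]][ WARN:0@5.359] global loadsave.cpp:1063 imwrite_ Unsupported depth image for selected encoder is fallbacked to CV_8U.
```

drive_tool:
  rows: [1,0.1,0,0,0,0,30,1.5,0,0,0,0,0,30,1.2,0,0,0,0,0,30,0.8,0,0,0,0,0,30,0,0,0,0,0,0,30]

```text
clock: 15.95
tool_pos: [0.4574, -0.1619, 0.0757]
orientation: [[1.0, 0.011, -0.0], [0.011, -1.0, -0.0], [-0.0, 0.0, -1.0]]
ft_force: [-0.3, 1.3, -0.3]
width: 0.0383
```

drive_tool:
  rows: [0.7,0,0,0,0,0,30,0.7,0,0,0,0,0,30,0.5,0,0,0,0,0,30,0,0,0,0,0,0,30,0,0,0,0,0,0,30]

```text
clock: 16.58
tool_pos: [0.4759, -0.1617, 0.0758]
orientation: [[1.0, 0.011, -0.0], [0.011, -1.0, -0.0], [-0.0, 0.0, -1.0]]
ft_force: [-0.6, -0.1, -0.9]
width: 0.0378
```

```bash
python3 - <<'E'
from h import *
o=monitor.observe();print(np.round(o["tool_pos"],4),np.round(o["ft_force"],1),np.round(o["orientation"],4).tolist())
t=viewer.snapshot("top")[:,:,::-1];s=viewer.snapshot("side")[:,:,::-1]
cv2.imwrite("pics/side10.png",s);cv2.imwrite("pics/top10.png",t)
k=6;x0,y0=235,165
z=cv2.resize(s[y0:y0+95,x0:x0+85],None,fx=k,fy=k,interpolation=cv2.INTER_CUBIC)
tx,ty=o["tool_pos"][:2]
q=[((proj("side",(tx+a-.01*b,ty+b+.01*a,.0594))-[x0,y0]+.5)*k).astype(int) for a,b in [(-.02,.02),(.10,.02),(.10,-.01),(.09,-.01),(.09,-.02),(-.02,-.02)]]
cv2.imwrite("pics/a10.png",z)
cv2.polylines(z,[np.array(q)],True,(255,255,0),1);
cv2.imwrite("pics/b10.png",np.hstack([z[:, :],cv2.resize(t[120:240,240:330],(285,570-190))[:0] if 0 else z[:,:0]]))
E
```

```text
[ 0.4759 -0.1617  0.0758] [-0.6 -0.1 -0.9] [[0.9999, 0.0106, -0.0002], [0.0106, -0.9999, -0.0001], [-0.0002, 0.0001, -1.0]]
```

View pics/a10.png

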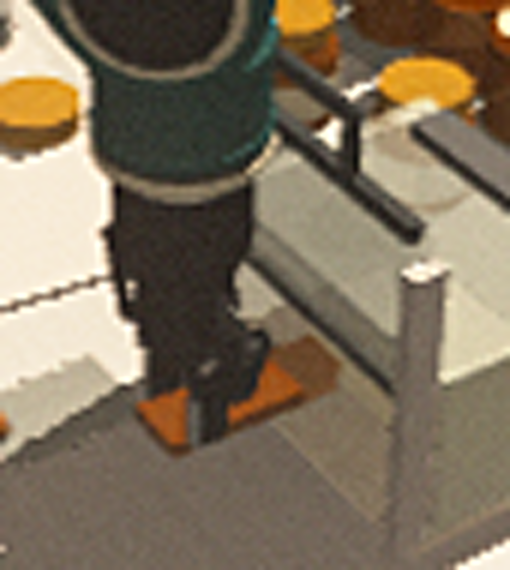

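View pics/b10.png

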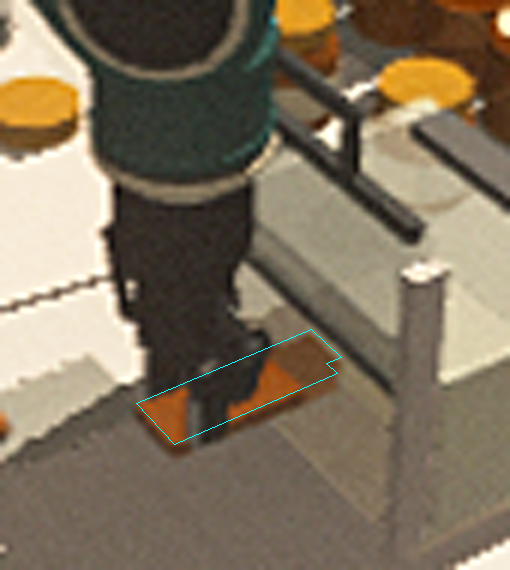

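View pics/top10.png

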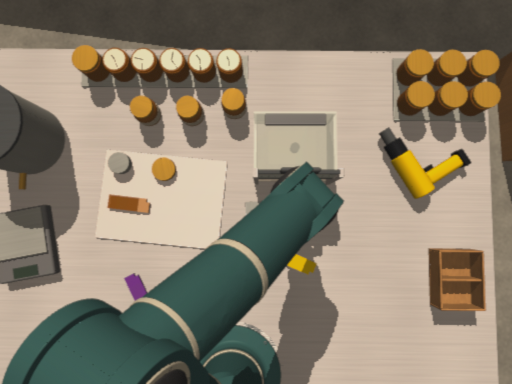

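drive_tool:
  rows: [0.2,0.1,0,0,0,0,30,0.2,0.1,0,0,0,0,30,0,0,0,0,0,0,30,0,0,0,0,0,0,30,0,0,0,0,0,0,30,0,0,0,0,0,0,30]

```text
clock: 17.42
tool_pos: [0.4801, -0.1636, 0.0758]
orientation: [[1.0, 0.011, -0.0], [0.011, -1.0, -0.0], [-0.0, 0.0, -1.0]]
ft_force: [-1.0, -0.5, 0.1]
width: 0.0382
```

```bash
python3 - <<'E'
from h import *
o=monitor.observe();print(np.round(o["tool_pos"],4),np.round(o["ft_force"],1),o["width"])
s=viewer.snapshot("side")[:,:,::-1];k=9;x0,y0=245,195
z=cv2.resize(s[y0:y0+60,x0:x0+75],None,fx=k,fy=k,interpolation=cv2.INTER_CUBIC)
# mouth plane marks at z=.0594 (x=.546)
a,b=[((proj("side",(.546-.01*(y+.164),y,.0594))-[x0,y0]+.5)*k).astype(int) for y in(-.10,-.23)]
cv2.line(z,a.tolist(),b.tolist(),(255,255,0),1);cv2.imwrite("pics/a11.png",z)
E
```

```text
[ 0.4801 -0.1636  0.0758] [-1.  -0.5  0.1] 0.03824896960624709
```

View pics/a11.png

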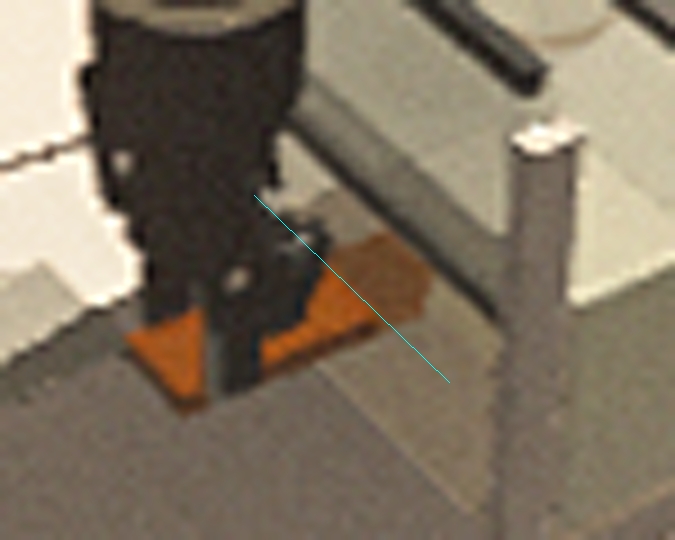

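```bash
python3 -c "
from rig import bot
print(bot.sign_off())"
```

```text
the job is handed in; nothing more can be done
None
```

The sash is up, and the label-up plate is held level in the middle of the opening. The job was handed in at about 17.5 s.

- **Sash:** I raised it by its handle until it met the stop, where the pull reached 74 N. The arm rose about 96 mm. The pictures put the rise at 93–96 mm and the handle at about 253 mm, while 258 mm is fully up. I trusted the firm stop over the pictures.
- **Plate:** I took the right-hand plate, whose notch is on the right when its frosted end points away. I gripped it about 20 mm from the clear end, lifted it and turned it to face the hood.
- **Final check:** The frosted end is about 32 mm past the opening's plane, so roughly the whole frosted part is inside. The label face is about 60 mm above the table and centred to within a few mm. Force readings stayed near zero during the insertion, about 1 N or less.
- **Tilt:** A first rough reading suggested the frosted end sagged 1–3°. A finer edge check gave about 0.3–0.5°, so I left it as it was.
- **Bystanders:** In the last full top view the other plate, tin, lids and jars stood where they were at the start. The arm hid most of the spatula and part of the yellow piece, so I could not check those two.

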